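Strip a coffee grinder for cleaning: lid, hopper, upper burr

ROBOT

A 6-joint arm with a two-finger parallel gripper is mounted at the origin on the work surface. World frame = base frame: x ahead of the robot, y to its left, z up, the work surface at z = 0. Lengths are in mm, angles in rad, forces in N, time in s.
With the tool pointing down it reaches from about 350 to 875 mm from the base axis. Payload 4.2 kg.
Tool frame: the origin (TCP) lies at the very end of the fingers, on their centre line; the grasp point (between the pads) lies 19 mm behind it; z points along the fingers, y is the line along which they close (so a half turn about z gives the same grasp; the last joint's range is limited). The gripper opens to 85 mm and grips with 20 to 120 N. Pads are 22 mm wide; open, the fingers measure 114 mm over their backs; the gripper's body (76 mm by 85 mm) begins 54 mm behind the grasp point. The pads swing forward as they close: fully open they stand 13 mm farther back than shut.
Start: joints at [-1.023, 0.385, 0.008, 0, -1.194, -0.259], TCP at [178.017, -599.09, 231.312] pointing down, gripper open.
Joint ranges: [-3.14, 3.14], [-1.21, 2.06], [-1.07, 1.41], [-3.16, 2.05], [-2.99, -0.16], [-3.1, 3.1]. Speed limits (rad/s): [2.79, 2.79, 3.14, 3.14, 3.14, 3.14].

INTERFACE

Orientations are given as a unit quaternion [x, y, z, w].
In Python, from bench import arm gives the robot as it stands. The module is installed in compiled form; this text tells all that it offers.
- The arm moves only by the tool drive_tool, never from a script. Its argument "targets" is a list of rows, each a list of 5 numbers: the closure, from -1 (fully open) to 1 (shut), then the shift along the tool's x, y, z in mm, then the turn about the tool's z in degrees. In form: [[grip, tx, ty, tz, roll], ...]. A call has 1 to 12 rows; each row is the pose to reach, as a shift and turn from the pose commanded when the call began, along the tool's axes at that moment; what a row does not reach only later rows make up. A row lasts 1/10 s, in which the tool goes at most 50 mm and 8.59 degrees, less where a joint would pass 70% of its speed; a pose out of reach is approached as far as the arm can. A call with a gripper value outside its range is refused whole. The fingers move at their own pace and stop on an object; the grip force is fixed at half the most. Time passes only in rows, so rows that repeat a pose let the fingers close. It gives the time, the measured TCP pose, the force, the opening and the grip force at its end, in the units of the state.
- arm.read_state(): the state, without advancing time (a new reading comes with each control period).
- arm.get_image(name): name is "scene" or "top"; returns the picture (400x640x3 uint8, blue, green, red); there is no depth.
- arm.camera_params(name): a dict with "fov_y" (degrees; the focal length in pixels is half the picture's height over the tangent of half this angle, whatever the lens; pixels are square), "cx", "cy" (the principal point, pixels), "rvec" (rotation vector, rad) and "tvec" (3), from world to camera coordinates, as OpenCV has them. Camera axes: x right, y down, z forward; pixel columns grow to the right and rows downward; lengths in mm; the calibration is good to about 2 mm. A picture is of the moment at which its call begins. camera_params takes no time and is no camera call.
- arm.job_done(): hands the job in; it is judged then, once.
The state is a dict: "clock": time; "joints": joint angles; "joint_vel": joint speeds; "joint_efforts": joint torques, N m; "position": TCP position; "ee_rot": TCP orientation; "contact_force": force on the tool from outside, world axes, zero at the start; "wrist_torque": the same for the moment, N m; "gripper_width": finger opening in mm; "grasp_force": force on a finger pad.
Only numpy, scipy, OpenCV 4.12 (cv2) and the standard library are available. Lean on these libraries where they do the work, as an engineer would, in place of code of your own. Each camera call takes 0.05 s, during which the arm holds its last target. There are 200 camera calls.

TASK

Strip the coffee grinder for its weekly clean, from the top down and without shifting it on the bench: lay the lid flat in the washing-up tub, then unlock the hopper and stand it upright beside the lid in the tub. Last, press the upper burr carrier down against its springs, turn it anticlockwise to unlock it, lift it out by its red handle and set it gently, handle up, on the black rubber mat; it must not go in the tub. Leave the jar, the can and the brush alone.

Things in the scene. Friction and masses are not known exactly. Their poses are not given: they have to be found in the camera images.
- grinder_collar (a point): top centre of the grinder's collar, on its upright axis, 200 mm above the bench; z up, x to the grinder's back (spout and steel dosing cup on the -x side). Dark tower 110 mm across on a foot 190 x 124 mm reaching 128 mm to the spout side; collar 96 mm across, 10 mm above the tower. 7 kg, stands loose on rubber feet.
- lid_knob (a point): centre of the round dark wooden knob (24 mm across, 26 mm tall) of the hopper lid; z up. It stands on a black disc 68 mm across, 5 mm thick; below, a plug 53 mm across and 10 mm deep sits loosely in the hopper's mouth. The lid's underside is 28 mm below this point. 70 g; lifts straight off.
- hopper_mid (a point): on the axis of the smoked clear hopper, 50 mm above its lower end; z up. Straight tube, outer diameter 64 mm, 81 mm long, wall 3 mm; black flange 92 mm across, 11 to 16 mm above the lower end. About 170 g. Once unlocked, lift it straight up by 60 mm or more: the burr carrier's handle stands inside it.
- hopper_neck (a point): centre of the hopper's lower end. The neck below the flange has three lugs to 75 mm across, held with 1.5 mm of play under ledges in the collar: turn it anticlockwise, seen from above, until it runs against a stop, 50 to 72 degrees from the start (varies at random). It lifts freely over the last 25 degrees before the stop.
- burr_grip (a point): centre of the upper burr carrier's handle: red bar 46 mm long (this point's x), 12 mm wide (y), 20 mm tall, on two posts; z up. When fitted it is about 25.5 mm above the collar's top, inside the hopper. The carrier's underside is 56 mm below this point. About 340 g. When free, lift it straight up by 35 mm or more.
- burr_base (a point): centre of the carrier's underside; brass, 50 mm across, 17 mm tall, three lugs to 62 mm across, sprung up behind teeth 3 mm deep. Press down (7 N clears the teeth; 9 N at the firm end, 5 to 6 mm down), keep it down and turn anticlockwise from above: clear of the ledges after 29 to 37 degrees, stop at 58 to 68. Free, it rises 5 mm on its springs.
- tub: pale teal open plastic tub, outside 260 (x) x 190 (y) x 50 mm high, wall and floor 4 mm, fixed on the bench; origin at the centre of its underside, z up. On the left or the right of the grinder.
- mat: black rubber mat, 170 x 170 x 6 mm, fixed on the bench; origin at the centre of its underside. On the side of the grinder where the tub is not.
- honey_mid (a point): bystander: middle of an amber jar with a yellow cap, 68 mm in diameter, 105 mm tall
- tomatoes_mid (a point): bystander: middle of a can with a red label, 74 mm in diameter, 108 mm tall
- brush_grip (a point): bystander: the grip of a hand brush, 170 mm long, lying on the bench
Things that resemble listed ones, but are neither listed nor needed, are in the scene too. Of the things that look like the part that bears lid_knob, the largest one is meant.

How it is judged:
By the outcome, as a careful person would: the job done as asked, in the order asked, and still so for the second after the job is handed in, with the robot touching nothing.
It also fails if it takes over 72 s, if anything falls off the work surface, if the arm or the gripper's body presses on something with over 40 N, if the wrist force passes 120 N, or if a joint passes its speed limit or range.

## Working session

There is one attempt and no reset: what is moved stays moved. The work goes in short steps, Python scripts to look and compute and a tool call to move; the robot and the scene stay as the last step left them, time stands still between calls to the robot, and variables do not carry over. Pictures are saved under pics/ and viewed, at most 13 in all, crops included, and the job is handed in when it is done.

Besides the shell and the picture viewer there is one more tool, called after "Emit:" by a JSON object that holds its "api" and its "payload", one argument or row to a line. drive_tool: Moves the arm, as the interface text tells. Its arguments: {"type":"object","properties":{"targets":{"type":"array","items":{"type":"array","items":{"type":"number"}}}},"required":["targets"]}

```bash
mkdir -p pics
cat > h.py <<'E'
import numpy as np, cv2
from bench import arm
from scipy.spatial.transform import Rotation as R
def cam(n):
    p=arm.camera_params(n); f=200/np.tan(np.radians(p["fov_y"])/2)
    K=np.array([[f,0,p["cx"]],[0,f,p["cy"]],[0,0,1.]])
    return K,np.array(p["rvec"],float).ravel(),np.array(p["tvec"],float).ravel()
def onz(n,u,v,z):
    K,r,t=cam(n); M=R.from_rotvec(r).as_matrix()
    c=-M.T@t; d=M.T@np.linalg.inv(K)@[u,v,1]
    return c+d*(z-c[2])/d[2]
def proj(n,P):
    K,r,t=cam(n); return cv2.projectPoints(np.array(P,float).reshape(-1,1,3),r,t,K,None)[0].reshape(-1,2)
def snap(n,f,crop=None,s=1):
    im=arm.get_image(n)
    if crop: im=im[crop[1]:crop[3],crop[0]:crop[2]]
    cv2.imwrite("pics/"+f,cv2.resize(im,None,fx=s,fy=s,interpolation=cv2.INTER_CUBIC))
E
python3 - <<'E'
from h import *
snap("scene","s0.png",s=1.25);snap("top","t0.png",s=1.25)
for n in("scene","top"):
    K,r,t=cam(n);print(n,K[0,0],K[:2,2],-R.from_rotvec(r).as_matrix().T@t, arm.camera_params(n).keys())
print(arm.read_state())
E
```

```text
scene 467.9087254114632 [330.25872379 206.0318077 ] [1134.10322897  830.83231104  980.10228089] dict_keys(['fov_y', 'cx', 'cy', 'rvec', 'tvec'])
top 483.8386196837919 [310.81542932 203.67429668] [ 433.1356234    -1.75939467 1335.36412743] dict_keys(['fov_y', 'cx', 'cy', 'rvec', 'tvec'])
{'clock': 0.1, 'joints': array([-1.02340711e+00,  3.85464671e-01,  6.75949402e-03, -4.02273078e-04,
       -1.19399913e+00, -2.58582673e-01]), 'joint_vel': array([ 0.00102226, -0.00326486,  0.00418104,  0.00191823, -0.00049979,
       -0.0028097 ]), 'joint_efforts': array([-6.25917091e-04, -3.93318844e+01,  1.88929600e+01,  4.19802010e+00,
       -2.58137210e-03,  4.06649487e-07]), 'position': array([ 177.85487971, -598.61785266,  230.34370386]), 'ee_rot': array([-1.43828458e-01,  9.89602157e-01,  9.50889118e-04, -2.02144451e-04]), 'contact_force': array([ 0.05881566,  0.92226768, -0.67014676]), 'wrist_torque': array([0.03580419, 0.0055086 , 0.02892856]), 'grasp_force': 0.0, 'gripper_width': 85.24550046092588}
```

View pics/s0.png

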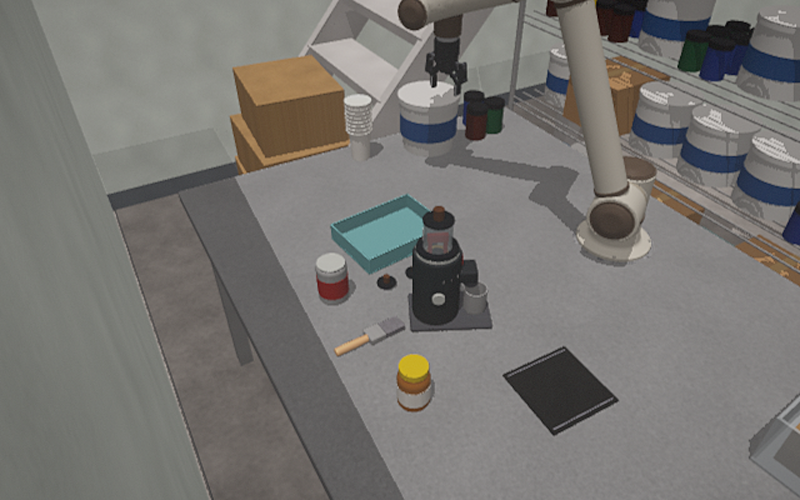

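View pics/t0.png

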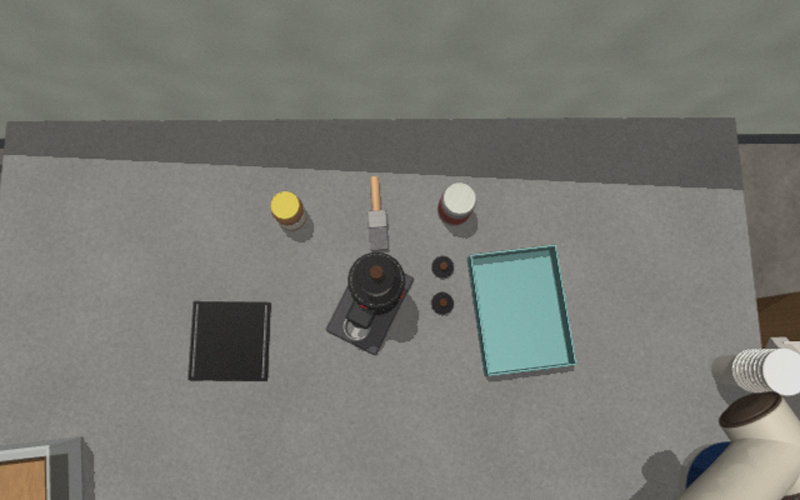

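Run:
```python
from h import *
a=arm.get_image("top")[180:300,250:410]; b=arm.get_image("scene")[155:270,300:420]
a=cv2.resize(a,(640,480),interpolation=cv2.INTER_CUBIC);cv2.imwrite("pics/t1.png",a)
b=cv2.resize(b,(600,575),interpolation=cv2.INTER_CUBIC);cv2.imwrite("pics/s1.png",b)
```

```text
(no output)
```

View pics/t1.png

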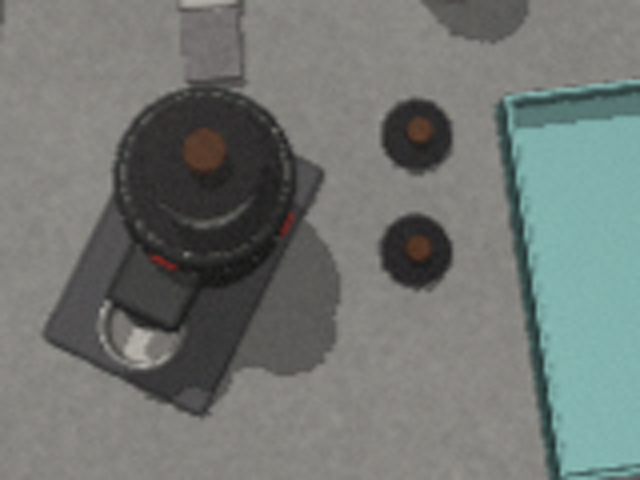

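View pics/s1.png

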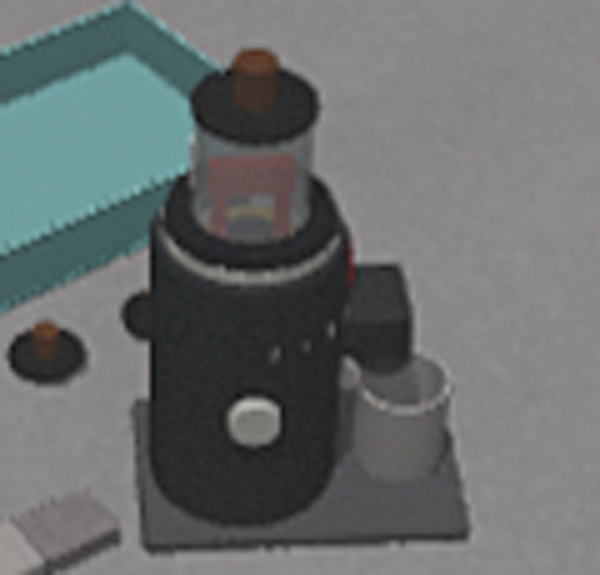

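Run:
```python
from h import *
np.set_printoptions(precision=1,suppress=True)
print("knob",onz("top",301,217.25,302),onz("scene",351.2,167,302))
t=lambda x,y:(250+x/4,180+y/4)
print("foot",[onz("top",*t(*p),10) for p in((44,338),(204,414),(324,172))])
c=onz("top",301,217.25,302)
for z in (276,): print("disc px scene",proj("scene",[c[0],c[1],z]), "top", proj("top",[c[0],c[1],200]))
T=[onz("top",u/1.25,v/1.25,50)[:2] for u,v in((470,254),(555,246),(575,366),(488,377))]
print("tub",np.mean(T,0),cv2.minAreaRect(np.float32(T)))
M=[onz("top",u/1.25,v/1.25,6)[:2] for u,v in((192,302),(271,302),(268,380),(190,379))]
print("mat",np.mean(M,0),cv2.minAreaRect(np.float32(M)))
print("honey",onz("top",286/1.25,203/1.25,105),"tom",onz("top",460/1.25,199/1.25,108))
print(onz("scene",413/1.25,362/1.25,105),onz("scene",331/1.25,264/1.25,108))
s=arm.read_state();print(R.from_quat(s["ee_rot"]).as_matrix(),s["position"])
print("small lids",[onz("top",*t(*p),8) for p in((418,135),(417,250))])
```

```text
knob [581.2  -0.7 302. ] [581.6   1.9 302. ]
foot [array([494.7, 109.6,  10. ]), array([442.3,   1.5,  10. ]), array([606.1, -83.1,  10. ])]
disc px scene [[350.5 174.8]] top [[301.1 223.4]]
tub [ 531.8 -310.1] ((532.9130859375, -310.22247314453125), (262.73968505859375, 186.40103149414062), 6.172649383544922)
mat [476.6 317.4] ((475.95867919921875, 318.2855529785156), (172.33377075195312, 167.62582397460938), 89.32623291015625)
honey [756.1 186.6 105. ] tom [ 760.8 -177.6  108. ]
[747.9 181.3 105. ] [ 763.9 -169.   108. ]
[[-1.  -0.3 -0. ]
 [-0.3  1.   0. ]
 [ 0.   0.  -1. ]] [ 177.9 -598.8  230.7]
small lids [array([ 631.6, -149.1,    8. ]), array([ 551.7, -146.1,    8. ])]
```

Emit:
{"api": "drive_tool", "payload": {
  "targets": [
    [-1, 0, 0, -60, 8],
    [-1, -40, 30, -109, 16.5],
    [-1, -80, 65, -109, 16.5],
    [-1, -557.5, 460, -109, 16.5],
    [-1, -557.5, 460, -109, 16.5],
    [-1, -557.5, 460, -109, 16.5],
    [-1, -557.5, 460, -109, 16.5],
    [-1, -557.5, 460, -109, 16.5],
    [-1, -557.5, 460, -109, 16.5],
    [-1, -557.5, 460, -109, 16.5],
    [-1, -557.5, 460, -109, 16.5],
    [-1, -557.5, 460, -109, 16.5]
  ]
}}

```text
clock: 1.4
position: [474.8, -157.3, 338.5]
ee_rot: [-0.001, 1.0, 0.0, 0.0]
contact_force: [1.0, -1.0, -1.1]
gripper_width: 85.7
grasp_force: 0.0
```

Emit:
{"api": "drive_tool", "payload": {
  "targets": [
    [-1, 0, 0, 0, 0],
    [-1, 0, 0, 0, 0],
    [-1, 0, 0, 0, 0]
  ]
}}

```text
clock: 1.7
position: [473.7, -159.8, 338.2]
ee_rot: [-0.0, 1.0, -0.0, -0.0]
contact_force: [0.0, 0.3, -0.0]
gripper_width: 85.7
grasp_force: 0.0
```

Emit:
{"api": "drive_tool", "payload": {
  "targets": [
    [-1, -27, 40, 0, 0],
    [-1, -54, 80, 0, 0],
    [-1, -81, 120, 0, 0],
    [-1, -100, 150, 0, 0],
    [-1, -107.5, 160.5, 10, 0],
    [-1, -107.5, 160.5, 40, 0],
    [-1, -107.5, 160.5, 57, 0],
    [-1, -107.5, 160.5, 57, 0],
    [-1, -107.5, 160.5, 57, 0]
  ]
}}

```text
clock: 2.6
position: [581.5, -0.3, 281.8]
ee_rot: [0.0, 1.0, -0.0, 0.0]
contact_force: [-0.5, -0.6, 0.5]
gripper_width: 85.1
grasp_force: 0.0
```

Run:
```python
from h import *
a=arm.get_image("scene")[115:235,290:420];cv2.imwrite("pics/s2.png",cv2.resize(a,(650,600),interpolation=cv2.INTER_CUBIC))
print(arm.read_state()["position"],arm.read_state()["contact_force"])
```

```text
[5.81894318e+02 3.55109112e-02 2.82611518e+02] [-1.07162281  0.16392538  0.93657104]
```

View pics/s2.png

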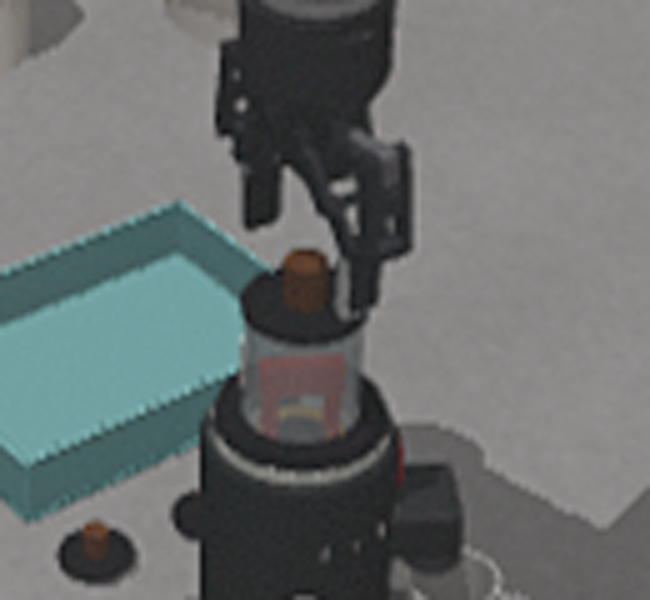

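The knob, at (305,275) in the crop, stands between the two open fingers at (262,200) and (360,290). I close the gripper.

Emit:
{"api": "drive_tool", "payload": {
  "targets": [
    [0.3, 0, 0, 0, 0],
    [0.3, 0, 0, 0, 0],
    [1, 0, 0, 0, 0],
    [1, 0, 0, 0, 0],
    [1, 0, 0, 0, 0],
    [1, 0, 0, 0, 0]
  ]
}}

```text
clock: 3.25
position: [581.8, 1.3, 281.9]
ee_rot: [-0.001, 1.0, -0.0, 0.001]
contact_force: [0.4, 0.8, 2.7]
gripper_width: 22.2
grasp_force: 58.9
```

Emit:
{"api": "drive_tool", "payload": {
  "targets": [
    [1, 0, 0, -10, 0],
    [1, 0, 0, -25, 0],
    [1, 0, 0, -45, 0],
    [1, -4, -40, -50, 0],
    [1, -8, -88, -50, 0],
    [1, -12, -136, -50, 0],
    [1, -16, -184, -50, 0],
    [1, -20, -232, -50, 0],
    [1, -24, -275, -30, 0],
    [1, -24.5, -301.5, 0, 0],
    [1, -24.5, -301.5, 40, 0],
    [1, -24.5, -301.5, 85, 0]
  ]
}}

```text
clock: 4.45
position: [606.6, -301.7, 195.8]
ee_rot: [0.001, 1.0, -0.0, 0.001]
contact_force: [0.8, -0.6, -1.1]
gripper_width: 21.9
grasp_force: 59.0
```

Emit:
{"api": "drive_tool", "payload": {
  "targets": [
    [1, 0, 0, 45, 0],
    [1, 0, 0, 90, 0],
    [1, 0, 0, 125, 0],
    [1, 0, 0, 145, 0],
    [1, 0, 0, 150, 0]
  ]
}}

```text
clock: 4.95
position: [604.4, -299.6, 42.8]
ee_rot: [-0.0, 1.0, 0.001, -0.003]
contact_force: [0.1, -0.2, 0.2]
gripper_width: 22.1
grasp_force: 59.0
```

Run:
```python
from h import *
s=arm.read_state();print(s["position"],s["contact_force"],s["gripper_width"])
a=arm.get_image("top"); b=arm.get_image("scene")[130:250,240:400]
o=np.zeros((480,800,3),np.uint8)
o[:, :480]=cv2.resize(a[175:275,255:355],(480,480),interpolation=cv2.INTER_CUBIC)
o[:240,480:]=cv2.resize(b,(320,240)); o[240:,480:]=cv2.resize(a[180:300,360:520],(320,240))
cv2.imwrite("pics/m3.png",o)
```

```text
[ 604.43742622 -299.56540923   42.79716923] [ 0.11340262 -0.20698643  0.22020057] 22.149713248087703
```

View pics/m3.png

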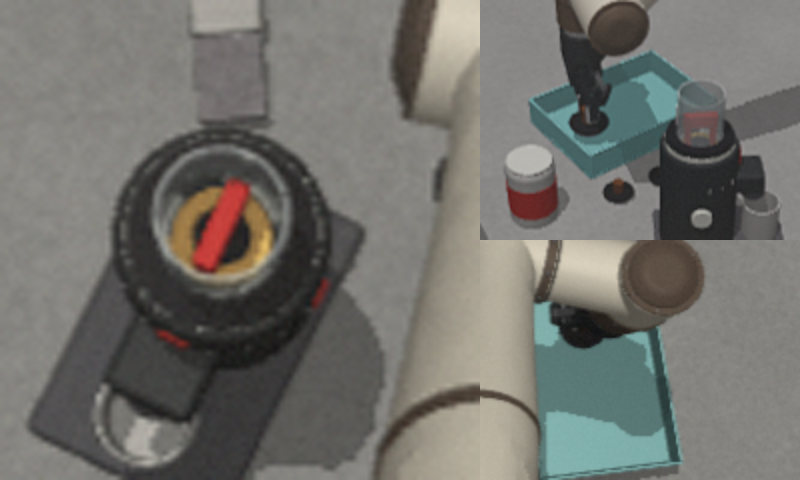

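The lid hangs level in the gripper over the tub. The open hopper's rim centre is at about (223,213) and the red handle runs from (238,183) to (205,268) in the enlarged top crop.

Emit:
{"api": "drive_tool", "payload": {
  "targets": [
    [1, 0, 0, 8, 0],
    [1, 0, 0, 13, 0],
    [1, 0, 0, 15, 0],
    [1, 0, 0, 16, 0],
    [1, 0, 0, 16, 0]
  ]
}}

```text
clock: 5.55
position: [606.4, -300.3, 30.6]
ee_rot: [-0.0, 1.0, -0.0, 0.0]
contact_force: [-0.2, -0.7, -0.4]
gripper_width: 21.9
grasp_force: 59.0
```

Run:
```python
from h import *
np.set_printoptions(precision=1,suppress=True)
t=lambda x,y:(255+x/4.8,175+y/4.8)
print("hopper",onz("top",*t(223,213),271))
a=onz("top",*t(238,183),235.5);b=onz("top",*t(205,268),235.5)
print("handle",(a+b)/2,a-b,np.degrees(np.arctan2((a-b)[1],(a-b)[0])))
f=[onz("top",*t(*p),10) for p in((30,428),(364,232))];print("foot c",np.mean(f,0))
```

```text
hopper [580.9  -1.6 271. ]
handle [579.9  -0.8 235.5] [ 40.7 -16.2   0. ] -21.638191325167323
foot c [550.4  13.2  10. ]
```

Emit:
{"api": "drive_tool", "payload": {
  "targets": [
    [1, 0, 0, 3, 0],
    [1, 0, 0, 4, 0],
    [1, 0, 0, 5, 0],
    [1, 0, 0, 5, 0]
  ]
}}

```text
clock: 5.95
position: [606.3, -300.2, 26.0]
ee_rot: [-0.001, 1.0, -0.0, -0.0]
contact_force: [-2.5, 1.0, 3.5]
gripper_width: 21.5
grasp_force: 59.4
```

Emit:
{"api": "drive_tool", "payload": {
  "targets": [
    [1, 0, 0, 0.7, 0],
    [1, 0, 0, 0.7, 0],
    [0.2, 0, 0, 0.7, 0],
    [-0.2, 0, 0, 0.7, 0],
    [-1, 0, 0, 0.7, 0],
    [-1, 0, 0, 0.7, 0],
    [-1, 0, 0, -20, 0],
    [-1, 0, 0, -60, 0],
    [-1, 0, 0, -108, 0],
    [-1, 0, 0, -158, 0],
    [-1, 0, 0, -208, 0],
    [-1, 0, 0, -258, 0]
  ]
}}

```text
clock: 7.15
position: [606.0, -300.1, 285.4]
ee_rot: [-0.0, 1.0, -0.0, 0.0]
contact_force: [0.6, -0.7, 0.0]
gripper_width: 85.3
grasp_force: 0.0
```

Emit:
{"api": "drive_tool", "payload": {
  "targets": [
    [-1, 0, 20, -30, 0],
    [-1, 4, 66, -40, 0],
    [-1, 8, 112, -40, 0],
    [-1, 12, 158, -40, 0],
    [-1, 16, 204, -40, 0],
    [-1, 20, 250, -40, 0],
    [-1, 24, 285, -40, 0],
    [-1, 25, 299.4, -40, 0],
    [-1, 25, 299.4, -40, 0],
    [-1, 25, 299.4, -40, 0]
  ]
}}

```text
clock: 8.15
position: [581.2, -1.3, 323.2]
ee_rot: [-0.0, 1.0, -0.0, -0.0]
contact_force: [-0.9, -0.5, -0.0]
gripper_width: 85.4
grasp_force: 0.0
```

Run:
```python
from h import *
s=arm.read_state();print(s["position"],s["contact_force"],s["joints"])
a=arm.get_image("scene"); b=arm.get_image("top")
o=np.zeros((480,800,3),np.uint8)
o[:, :480]=cv2.resize(a[115:235,290:410],(480,480),interpolation=cv2.INTER_CUBIC)
o[:240,480:]=cv2.resize(a[130:250,240:400],(320,240)); o[240:,480:]=cv2.resize(b[180:300,360:520],(320,240))
cv2.imwrite("pics/m4.png",o)
```

```text
[581.16586359  -1.2606848  323.22930091] [-0.93655005 -0.50410095 -0.00560598] [ 2.76533024e-01  2.60975865e-01  5.68890807e-02  2.87730529e-04
 -1.36694828e+00 -1.84656316e+00]
```

View pics/m4.png

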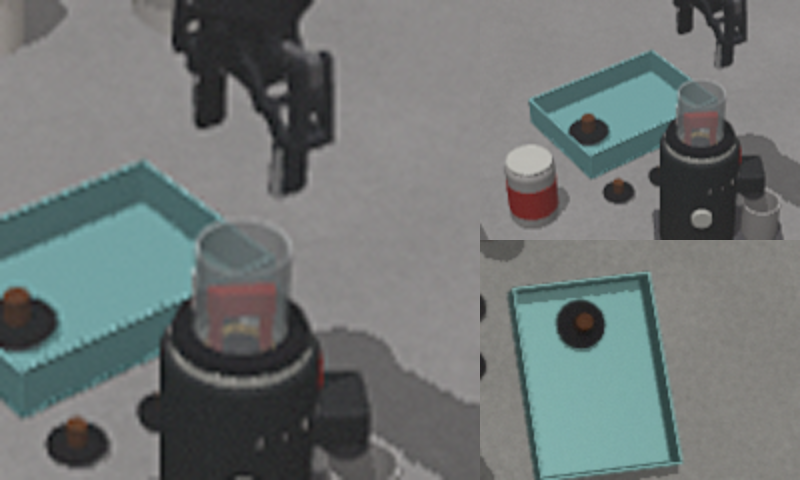

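The lid lies flat in the tub (orange knob at (583,320) in the lower-right crop), and the open fingers hang centred above the hopper. I go down around it and close gently.

Emit:
{"api": "drive_tool", "payload": {
  "targets": [
    [-1, 0, 0, 40, 0],
    [-1, 0, 0, 80, 0],
    [-1, 0, 0, 105, 0],
    [-1, 0, 0, 110, 0],
    [-0.45, 0, 0, 110, 0],
    [-0.45, 0, 0, 110, 0],
    [-0.5, 0, 0, 110, 0],
    [-0.5, 0, 0, 110, 0]
  ]
}}

```text
clock: 9.05
position: [582.0, -0.1, 215.1]
ee_rot: [-0.001, 1.0, 0.001, 0.002]
contact_force: [-0.9, 5.3, 1.9]
gripper_width: 65.4
grasp_force: 67.2
```

Emit:
{"api": "drive_tool", "payload": {
  "targets": [
    [1, 0, 1, 0, 0],
    [1, 0, 1.2, 0, -3],
    [1, 0, 1.2, 0, -7],
    [1, 0, 1.2, 0, -11],
    [1, 0, 1.2, 0, -15],
    [1, 0, 1.2, 0, -15]
  ]
}}

```text
clock: 9.65
position: [581.8, -0.1, 215.0]
ee_rot: [-0.131, 0.991, -0.001, 0.001]
contact_force: [-1.7, 0.4, 6.0]
gripper_width: 65.1
grasp_force: 67.6
```

```bash
cat > st.py <<'E'
from h import *
np.set_printoptions(precision=2,suppress=True)
s=arm.read_state()
x=R.from_quat(s["ee_rot"]).as_matrix()[:,0]
print(s["clock"],s["position"],"F",s["contact_force"],"M",s["wrist_torque"],"w",s["gripper_width"],s["grasp_force"],"yaw",np.degrees(np.arctan2(-x[1],-x[0])),"j",s["joints"])
E
python3 st.py
```

```text
9.65 [581.79  -0.11 214.97] F [-1.74  0.4   6.04] M [0.44 0.51 0.21] w 65.13943836428056 67.55168281495571 yaw 15.070259737640377 j [ 0.28  0.32 -0.13  0.   -1.12 -1.59]
```

Emit:
{"api": "drive_tool", "payload": {
  "targets": [
    [1, 0, 0, -0.7, -4],
    [1, 0, 0, -0.7, -8],
    [1, 0, 0, -0.7, -12],
    [1, 0, 0, -0.7, -16],
    [1, 0, 0, -0.7, -20],
    [1, 0, 0, -0.7, -24],
    [1, 0, 0, -0.7, -28],
    [1, 0, 0, -0.7, -32],
    [1, 0, 0, -0.7, -34],
    [1, 0, 0, -0.7, -34]
  ]
}}

```text
clock: 10.65
position: [582.1, 0.2, 215.1]
ee_rot: [-0.415, 0.91, -0.001, 0.001]
contact_force: [0.2, 1.0, 4.1]
gripper_width: 65.2
grasp_force: 67.3
```

```bash
python3 st.py
```

```text
10.65 [582.06   0.22 215.06] F [0.23 0.97 4.11] M [ 0.39 -0.03  0.03] w 65.21245028282948 67.28676773607731 yaw 48.980870023579385 j [ 0.28  0.32 -0.13  0.   -1.12 -1.  ]
```

Emit:
{"api": "drive_tool", "payload": {
  "targets": [
    [1, 0, 0, -1.5, 0],
    [1, 0, 0, -3, 0],
    [1, 0, 0, -4, 0],
    [1, 0, 0, -4, 0]
  ]
}}

```text
clock: 11.05
position: [581.4, 0.3, 217.6]
ee_rot: [-0.415, 0.91, -0.0, 0.0]
contact_force: [3.8, -0.6, -3.8]
gripper_width: 65.3
grasp_force: 67.1
```

Emit:
{"api": "drive_tool", "payload": {
  "targets": [
    [1, 0, 0, -2, 0],
    [1, 0, 0, -4, 0],
    [1, 0, 0, -5, 0],
    [1, 0, 0, -5, 0]
  ]
}}

```text
clock: 11.45
position: [581.3, 0.4, 223.4]
ee_rot: [-0.415, 0.91, -0.0, 0.0]
contact_force: [3.3, -0.6, -2.3]
gripper_width: 65.1
grasp_force: 67.4
```

Emit:
{"api": "drive_tool", "payload": {
  "targets": [
    [1, 0, 0, -12, 0],
    [1, 0, 0, -28, 0],
    [1, 0, 0, -48, 0],
    [1, 0, 0, -68, 0],
    [1, 0, 0, -78, 0],
    [1, 25, -9.7, -80, 4],
    [1, 67, -26, -80, 10],
    [1, 109, -42.4, -80, 16],
    [1, 151, -58.7, -80, 22],
    [1, 193, -75, -80, 28],
    [1, 235, -91.3, -80, 34],
    [1, 277, -107.6, -80, 40]
  ]
}}

```text
clock: 12.65
position: [478.7, -280.3, 302.9]
ee_rot: [-0.077, 0.997, 0.001, -0.001]
contact_force: [0.7, -0.4, -0.9]
gripper_width: 65.3
grasp_force: 68.7
```

Run:
```python
from h import *
import st
b=arm.get_image("top"); a=arm.get_image("scene")
o=np.zeros((480,800,3),np.uint8)
o[:, :480]=cv2.resize(b[175:275,255:355],(480,480),interpolation=cv2.INTER_CUBIC)
o[:240,480:]=cv2.resize(a[130:250,240:400],(320,240)); o[240:,480:]=cv2.resize(b[180:300,360:520],(320,240))
cv2.imwrite("pics/m5.png",o)
```

```text
12.65 [ 478.73 -280.28  302.87] F [ 0.68 -0.45 -0.89] M [-0.08 -0.08  0.  ] w 65.34194734068274 68.69023136794567 yaw 8.813804162335087 j [-0.24  0.22 -0.04 -0.   -1.31 -1.18]
```

View pics/m5.png

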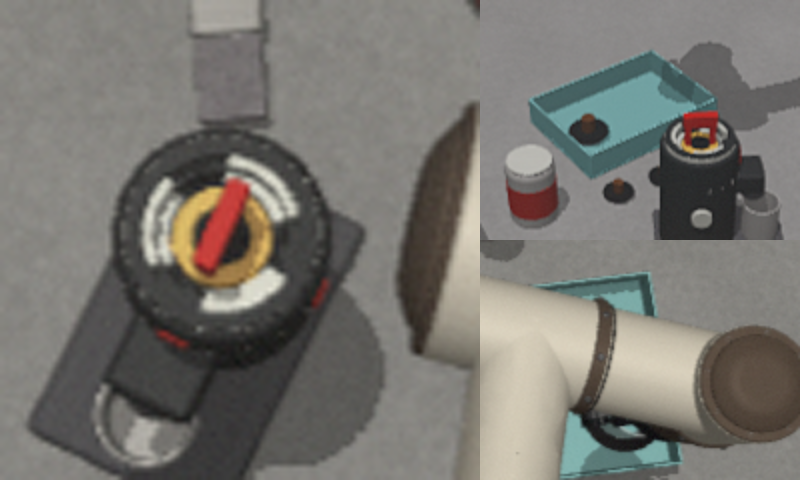

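The hopper hangs in the gripper over the tub, the grinder's foot has not moved, and the red handle is still between (238,183) and (205,268).

Emit:
{"api": "drive_tool", "payload": {
  "targets": [
    [1, 17, -35, 15, 0],
    [1, 17, -35, 60, 0],
    [1, 17, -35, 108, 0],
    [1, 17, -35, 156, 0],
    [1, 17, -35, 204, 0],
    [1, 17, -35, 240, 0],
    [1, 17, -35, 258, 0],
    [1, 17, -35, 261, 0],
    [1, 17, -35, 261, 0],
    [1, 17, -35, 265, 0],
    [1, 17, -35, 268, 0],
    [1, 17, -35, 268, 0]
  ]
}}

```text
clock: 13.95
position: [469.7, -316.6, 35.6]
ee_rot: [-0.079, 0.997, -0.0, 0.0]
contact_force: [0.5, -0.1, -1.6]
gripper_width: 65.3
grasp_force: 68.8
```

Emit:
{"api": "drive_tool", "payload": {
  "targets": [
    [1, 0, 0, 2, 0],
    [1, 0, 0, 3.5, 0],
    [1, 0, 0, 4.5, 0],
    [1, 0, 0, 5, 0],
    [1, 0, 0, 5, 0]
  ]
}}

```text
clock: 14.45
position: [469.4, -316.6, 30.1]
ee_rot: [-0.079, 0.997, -0.0, -0.0]
contact_force: [-0.9, 1.0, 0.5]
gripper_width: 65.1
grasp_force: 68.9
```

Emit:
{"api": "drive_tool", "payload": {
  "targets": [
    [1, 0, 0, 0.6, 0],
    [1, 0, 0, 1, 0],
    [1, 0, 0, 1, 0]
  ]
}}

```text
clock: 14.75
position: [469.4, -316.6, 30.1]
ee_rot: [-0.079, 0.997, -0.0, -0.0]
contact_force: [-2.9, 1.6, 5.8]
gripper_width: 65.3
grasp_force: 69.4
```

Emit:
{"api": "drive_tool", "payload": {
  "targets": [
    [-0.6, 0, 0, 0.5, 0],
    [-0.8, 0, 0, 0.5, 0],
    [-1, 0, 0, 0.5, 0],
    [-1, 0, 0, 0.5, 0],
    [-1, 0, 0, -15, 0],
    [-1, 0, 0, -45, 0],
    [-1, 0, 0, -90, 0],
    [-1, 0, 0, -138, 0],
    [-1, 0, 0, -186, 0],
    [-1, 0, 0, -234, 0],
    [-1, 0, 0, -270, 0],
    [-1, 0, 0, -270, 0]
  ]
}}

```text
clock: 15.95
position: [471.7, -318.0, 305.7]
ee_rot: [-0.079, 0.997, -0.003, 0.006]
contact_force: [-0.3, 0.4, 1.0]
gripper_width: 85.3
grasp_force: 0.0
```

```bash
python3 st.py
```

```text
15.95 [ 471.73 -317.99  305.75] F [-0.32  0.36  1.02] M [0.04 0.02 0.02] w 85.32076124345987 0.0 yaw 9.081918271678417 j [-0.31  0.24 -0.02  0.   -1.3  -1.11]
```

Run:
```python
from h import *
b=arm.get_image("top"); c=b[205:238,285:320].astype(int)
m=((c[...,2]>120)&(c[...,1]<80)&(c[...,0]<80)).astype(np.uint8)
m=cv2.resize(m*255,None,fx=8,fy=8,interpolation=cv2.INTER_CUBIC)>127
n,l,s,ce=cv2.connectedComponentsWithStats(m.astype(np.uint8));k=1+s[1:,4].argmax()
ys,xs=np.nonzero(l==k); r=cv2.minAreaRect(np.float32(np.c_[xs,ys]));print(r)
B=cv2.boxPoints(r);P=np.array([onz("top",285+(x+.5)/8-.5,205+(y+.5)/8-.5,235.5)[:2] for x,y in B]);print(P.round(1),P.mean(0))
e=[P[1]-P[0],P[2]-P[1]];e=max(e,key=np.linalg.norm);print(np.degrees(np.arctan2(e[1],e[0])),np.linalg.norm(e))
Q=np.array([onz("top",285+(x+.5)/8-.5,205+(y+.5)/8-.5,235.5)[:2] for x,y in zip(xs[::7],ys[::7])]);v=np.linalg.svd(Q-Q.mean(0),full_matrices=False)[2][0];print(Q.mean(0),np.degrees(np.arctan2(v[1],v[0])))
o=np.zeros((480,640,3),np.uint8);a=arm.get_image("scene")
o[:240,:320]=cv2.resize(a[130:250,240:400],(320,240));o[240:,:320]=cv2.resize(b[180:300,360:520],(320,240));o[:320,320:]=cv2.resize(b[200:240,280:320],(320,320));cv2.imwrite("pics/m6.png",o)
```

```text
((127.50001525878906, 135.5), (46.0629997253418, 153.39425659179688), 26.56505012512207)
[[564.3  16.5]
 [603.8  -3.5]
 [597.7 -15.3]
 [558.3   4.8]] [581.01112108   0.62957645]
-26.889942081911997 44.2238968695554
[5.81155403e+02 2.28441922e-01] 154.51459239074333
```

View pics/m6.png

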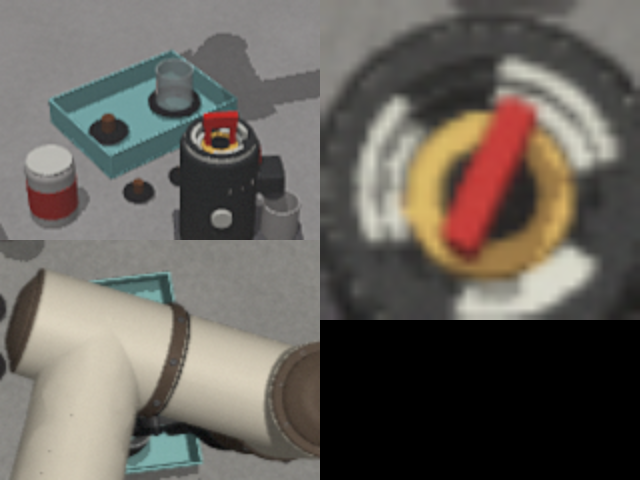

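The hopper stands upright beside the lid in the tub. The handle's centre measures (581, 0.4) with heading −26°, and its size of 44 × 13 mm fits the given one.

Emit:
{"api": "drive_tool", "payload": {
  "targets": [
    [-1, -22, 41, 0, 5],
    [-1, -44, 82, 0, 10],
    [-1, -66, 123, 0, 15],
    [-1, -88, 165, 0, 20],
    [-1, -110, 206, 0, 25],
    [-1, -132, 247, 0, 30],
    [-1, -150, 282, 0, 34.8],
    [-1, -158.3, 297.1, 0, 34.8],
    [-1, -158.3, 297.1, 20, 34.8],
    [-1, -158.3, 297.1, 40, 34.8],
    [-1, -158.3, 297.1, 40, 34.8],
    [-1, -158.3, 297.1, 40, 34.8]
  ]
}}

```text
clock: 17.25
position: [578.8, 1.1, 258.3]
ee_rot: [0.223, 0.975, -0.001, -0.001]
contact_force: [0.3, -0.7, 0.6]
gripper_width: 85.7
grasp_force: 0.0
```

```bash
python3 st.py
```

```text
17.25 [578.83   1.1  258.25] F [ 0.34 -0.68  0.63] M [ 0.01 -0.04 -0.07] w 85.73329571156627 0.0 yaw -25.74766589464905 j [ 0.28  0.29 -0.06  0.   -1.22 -2.3 ]
```

Emit:
{"api": "drive_tool", "payload": {
  "targets": [
    [-1, -2.6, 0.3, 0, 0],
    [-1, -2.6, 0.3, 25, 0],
    [-0.2, -2.6, 0.3, 42, 0],
    [0.4, -2.6, 0.3, 46, 0],
    [0.6, -2.6, 0.3, 46, 0],
    [0.66, -2.6, 0.3, 46, 0],
    [0.7, -2.6, 0.3, 46, 0],
    [0.7, -2.6, 0.3, 46, 0]
  ]
}}

```text
clock: 18.05
position: [582.0, 0.8, 214.1]
ee_rot: [0.223, 0.975, 0.0, 0.001]
contact_force: [0.2, -0.2, 0.5]
gripper_width: 13.0
grasp_force: 0.2
```

```bash
python3 st.py
```

```text
18.05 [582.03   0.76 214.07] F [ 0.19 -0.21  0.48] M [-0.11  0.04  0.01] w 12.969682517765643 0.17985671292990446 yaw -25.74693197272241 j [ 0.28  0.32 -0.13  0.   -1.12 -2.3 ]
```

Width is 13 mm with a first touch, no side force, so it's centred. I close fully and press down.

Emit:
{"api": "drive_tool", "payload": {
  "targets": [
    [1, 0, 0, 0, 0],
    [1, 0, 0, 0, 0],
    [1, 0, 0, 0, 0],
    [1, 0, 0, 2, 0],
    [1, 0, 0, 4, 0],
    [1, 0, 0, 5, 0],
    [1, 0, 0, 5, 0],
    [1, 0, 0, 5, 0]
  ]
}}

```text
clock: 18.85
position: [582.0, 0.7, 208.9]
ee_rot: [0.223, 0.975, -0.0, 0.001]
contact_force: [-1.0, -0.9, 6.6]
gripper_width: 10.8
grasp_force: 60.3
```

```bash
python3 st.py
```

```text
18.85 [581.98   0.71 208.94] F [-0.96 -0.88  6.58] M [-0.35  0.46 -0.05] w 10.7600589419572 60.25968611240387 yaw -25.73487194690507 j [ 0.28  0.33 -0.14  0.   -1.11 -2.3 ]
```

Emit:
{"api": "drive_tool", "payload": {
  "targets": [
    [1, 0, 0, 0.7, 0],
    [1, 0, 0, 1.2, 0],
    [1, 0, 0, 1.2, 0],
    [1, 0, 0, 1.2, 0]
  ]
}}

```text
clock: 19.25
position: [582.0, 0.7, 208.2]
ee_rot: [0.223, 0.975, -0.0, 0.001]
contact_force: [-2.0, -0.8, 8.3]
gripper_width: 10.8
grasp_force: 60.7
```

Emit:
{"api": "drive_tool", "payload": {
  "targets": [
    [1, 0, 0, 0.5, 0],
    [1, 0, 0, 0.5, -3],
    [1, 0, 0, 0.5, -6],
    [1, 0, 0, 0.5, -9],
    [1, 0, 0, 0.5, -12],
    [1, 0, 0, 0.5, -12]
  ]
}}

```text
clock: 19.85
position: [582.8, 1.0, 208.2]
ee_rot: [0.119, 0.993, 0.0, 0.002]
contact_force: [-1.2, -0.2, 9.5]
gripper_width: 10.6
grasp_force: 60.7
```

```bash
python3 st.py
```

```text
19.85 [582.76   1.01 208.2 ] F [-1.21 -0.16  9.51] M [-0.06  0.42  0.08] w 10.620399509150875 60.7128632068634 yaw -13.657763910103537 j [ 0.28  0.33 -0.14  0.   -1.1  -2.09]
```

Torque is small and the carrier is turning freely. I turn on to 48 degrees in all.

Emit:
{"api": "drive_tool", "payload": {
  "targets": [
    [1, 0, 0, 0, -4],
    [1, 0, 0, 0, -8],
    [1, 0, 0, 0, -12],
    [1, 0, 0, 0, -16],
    [1, 0, 0, 0, -20],
    [1, 0, 0, 0, -24],
    [1, 0, 0, 0, -28],
    [1, 0, 0, 0, -32],
    [1, 0, 0, 0, -36],
    [1, 0, 0, 0, -36]
  ]
}}

```text
clock: 20.85
position: [583.1, 1.3, 208.2]
ee_rot: [-0.194, 0.981, -0.0, 0.002]
contact_force: [-0.0, 0.0, 7.9]
gripper_width: 11.1
grasp_force: 60.6
```

```bash
python3 st.py
```

```text
20.85 [583.14   1.25 208.21] F [-0.03  0.03  7.9 ] M [0.09 0.21 0.07] w 11.075415240584976 60.629940032958984 yaw 22.369512073940964 j [ 0.28  0.33 -0.14  0.   -1.1  -1.46]
```

Emit:
{"api": "drive_tool", "payload": {
  "targets": [
    [1, 0, 0, -2, 0],
    [1, 0, 0, -4, 0],
    [1, 0, 0, -7, 0],
    [1, 0, 0, -10, 0],
    [1, 0, 0, -12, 0],
    [1, 0, 0, -12, 0]
  ]
}}

```text
clock: 21.45
position: [581.6, 1.1, 217.9]
ee_rot: [-0.193, 0.981, 0.0, -0.0]
contact_force: [2.4, 1.3, 0.5]
gripper_width: 10.9
grasp_force: 59.5
```

Emit:
{"api": "drive_tool", "payload": {
  "targets": [
    [1, 0, 0, -3, 0],
    [1, 0, 0, -6, 0],
    [1, 0, 0, -9, 0],
    [1, 0, 0, -12, 0],
    [1, 0, 0, -12, 0]
  ]
}}

```text
clock: 21.95
position: [581.0, 0.7, 230.3]
ee_rot: [-0.193, 0.981, 0.0, -0.001]
contact_force: [-0.7, -0.1, -3.4]
gripper_width: 10.9
grasp_force: 58.8
```

Emit:
{"api": "drive_tool", "payload": {
  "targets": [
    [1, 0, 0, -12, 0],
    [1, 0, 0, -28, 0],
    [1, 0, 0, -44, 0],
    [1, 0, 0, -55, 0],
    [1, -2, 25, -58, 0],
    [1, -5, 68, -58, 0],
    [1, -8, 112, -58, 0],
    [1, -11, 156, -58, 0],
    [1, -14, 200, -58, 0],
    [1, -18, 244, -58, 0],
    [1, -21, 288, -50, 0],
    [1, -24, 325, -20, 0]
  ]
}}

```text
clock: 23.15
position: [481.6, 314.1, 254.1]
ee_rot: [-0.194, 0.981, 0.002, 0.004]
contact_force: [0.7, 0.6, -3.6]
gripper_width: 10.9
grasp_force: 59.1
```

Emit:
{"api": "drive_tool", "payload": {
  "targets": [
    [1, 0, 7.6, 20, 0],
    [1, 0, 7.6, 60, 0],
    [1, 0, 7.6, 100, 0],
    [1, 0, 7.6, 140, 0],
    [1, 0, 7.6, 165, 0],
    [1, 0, 7.6, 175, 0],
    [1, 0, 7.6, 178, 0],
    [1, 0, 7.6, 178, 0],
    [1, 0, 7.6, 178, 0]
  ]
}}

```text
clock: 24.05
position: [478.9, 318.7, 74.2]
ee_rot: [-0.193, 0.981, 0.001, 0.002]
contact_force: [-0.4, 0.2, -2.7]
gripper_width: 10.9
grasp_force: 59.3
```

Run:
```python
from h import *
import st
b=arm.get_image("top"); a=arm.get_image("scene")
o=np.zeros((480,800,3),np.uint8)
o[:, :400]=cv2.resize(a[240:360,380:480],(400,480),interpolation=cv2.INTER_CUBIC)
o[:240,400:]=cv2.resize(b[150:300,130:380],(400,240)); o[240:,400:]=cv2.resize(b[150:300,290:540],(400,240))
cv2.imwrite("pics/m7.png",o)
```

```text
24.05 [478.87 318.74  74.17] F [-0.43  0.23 -2.7 ] M [-0.03  0.01 -0.01] w 10.88790754477154 59.251238107681274 yaw 22.26645093003551 j [ 0.87  0.46 -0.32  0.   -0.79 -2.05]
```

View pics/m7.png

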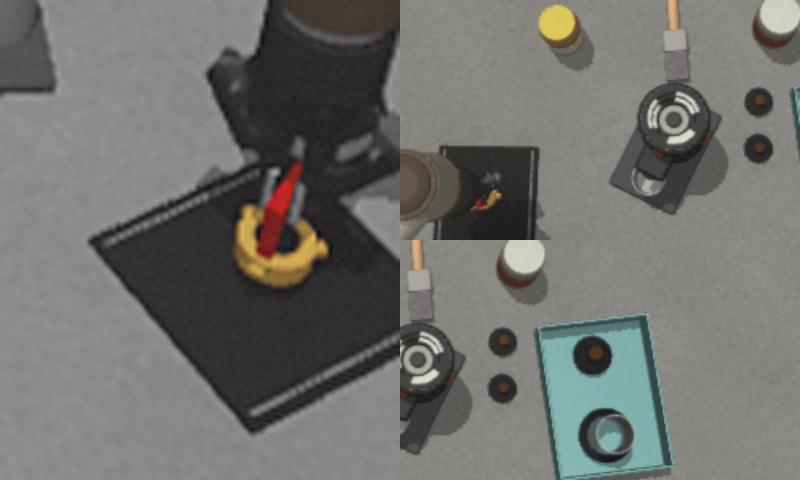

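The carrier hangs level, handle up, over the mat (brass at (280,245)). The lid and hopper stand side by side in the tub at (592,355) and (607,435).

Emit:
{"api": "drive_tool", "payload": {
  "targets": [
    [1, 0, 0, 8, 0],
    [1, 0, 0, 14, 0],
    [1, 0, 0, 18, 0],
    [1, 0, 0, 20, 0],
    [1, 0, 0, 21, 0],
    [1, 0, 0, 21, 0]
  ]
}}

```text
clock: 24.75
position: [477.9, 317.8, 51.1]
ee_rot: [-0.193, 0.981, -0.0, -0.0]
contact_force: [-1.1, 0.6, -3.3]
gripper_width: 10.8
grasp_force: 59.3
```

Emit:
{"api": "drive_tool", "payload": {
  "targets": [
    [1, 0, 0, 0.7, 0],
    [1, 0, 0, 1.4, 0],
    [1, 0, 0, 2, 0],
    [1, 0, 0, 2, 0]
  ]
}}

```text
clock: 25.15
position: [478.1, 318.0, 50.3]
ee_rot: [-0.193, 0.981, 0.0, 0.0]
contact_force: [-2.7, -2.0, 4.4]
gripper_width: 10.5
grasp_force: 60.4
```

Contact shows, with the weight now on the mat. I release gradually and rise.

Emit:
{"api": "drive_tool", "payload": {
  "targets": [
    [0.7, 0, 0, -0.5, 0],
    [0.6, 0, 0, -0.5, 0],
    [0.3, 0, 0, -0.5, 0],
    [-0.3, 0, 0, -0.5, 0],
    [-0.3, 0, 0, -0.5, 0],
    [-0.3, 0, 0, -15, 0],
    [-0.3, 0, 0, -45, 0],
    [-0.3, 0, 0, -90, 0],
    [-0.3, 0, 0, -138, 0],
    [-0.3, 0, 0, -186, 0],
    [-0.3, 0, 0, -200, 0],
    [-0.3, 0, 0, -200, 0]
  ]
}}

```text
clock: 26.35
position: [478.9, 318.7, 252.8]
ee_rot: [-0.193, 0.981, 0.002, 0.003]
contact_force: [-0.4, -0.4, -1.1]
gripper_width: 55.8
grasp_force: 0.0
```

Run:
```python
from h import *
import st
b=arm.get_image("top"); a=arm.get_image("scene")
o=np.zeros((480,800,3),np.uint8)
o[:, :400]=cv2.resize(a[240:360,380:480],(400,480),interpolation=cv2.INTER_CUBIC)
o[:240,400:]=cv2.resize(a[130:280,230:480],(400,240)); o[240:,400:]=cv2.resize(b[150:300,130:380],(400,240))
cv2.imwrite("pics/m8.png",o)
```

```text
26.35 [478.9  318.73 252.75] F [-0.45 -0.37 -1.11] M [-0.01  0.02 -0.04] w 55.802899581018394 0.0 yaw 22.254736905500955 j [ 0.87  0.28 -0.09  0.   -1.19 -2.05]
```

View pics/m8.png

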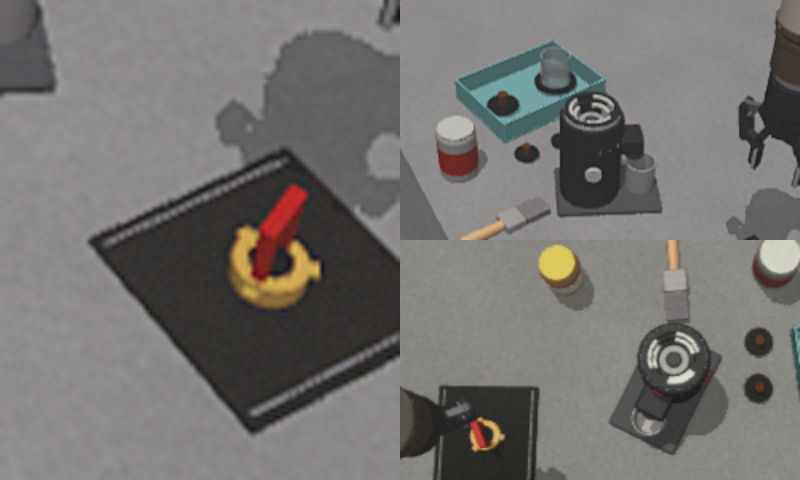

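The carrier stands handle up on the mat at (272,262), the lid and hopper are in the tub, and the grinder and bystanders are undisturbed. I hand the job in.

```bash
python3 -c "
from bench import arm
print(arm.job_done())"
```

```text
the job is handed in; nothing more can be done
None
```

I stripped the grinder in the order asked and handed the job in at about 26 s: the lid lies flat in the tub with the hopper upright beside it, and the burr carrier stands handle up on the mat. In the last pictures the grinder, jar, can and brush had not moved; the hand-in returned no verdict.

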